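# Hang the dial plate in the groove of the hook arm, dial outward

### The job

Lift the dial plate out of its wooden holder and hang it by its eye on the arm of the hook stand, with the dial facing outward, away from the post. Rest the eye lightly on the arm close behind its upturned nose, then slide it toward the post, feeling for the groove, until the plate has dropped fully into the groove; never force it, the arm is springy and delicate (keep below 15 N). Let go and leave it hanging straight and still.

Things in the scene. Friction and masses are not known exactly. Their poses are not given: they have to be found in the camera images.
- dial_plate: Dial plate, loose, 0.12 kg, aluminium, 10 mm thick (x), 160 mm tall. Origin: centre of its underside; z up the plate. The -x face bears the round white dial with ticks and pointer (50 mm across, 3 mm proud, centre 57 mm up); +x is the plain back. 62 mm wide (y) up to z = 84 mm, above that a neck 36 mm wide to the top. It starts standing in the holder, dial up to 138 degrees off the robot's side.
- plate_tab (a point): Where to grip the dial plate: middle of the solid tab above its eye, 142 mm above its underside, mid-thickness; axes as the plate's. The tab is 36 mm wide (y), 10 mm thick (x), from 24 mm below this point to 18 mm above it (the plate's top).
- eye_edge (a point): Middle of the upper edge of the plate's eye, 118 mm above its underside, mid-thickness; axes as the plate's. This edge rests on the arm. The eye is a rectangular hole through the neck, 18 mm wide (y), reaching 34 mm down from this point.
- holder: Fixed wooden block, 56 x 94 mm, 36 mm tall, with a slot 11.6 x 66 mm, 26 mm deep (floor 10 mm above the counter), in which the plate's foot stands with about 1 mm of play either side. Origin: centre of its underside; x, y parallel to the plate's at the start.
- hook_stand: Fixed hook stand: round foot 92 mm across, post 16 mm thick, socket 22 mm square on the post up to z = 195 mm. Origin: underside of the foot, on the post's axis; z up. The level steel arm points along -x over y = 0. With the plate home in the groove, plate_tab is about 223 mm above this origin; on the arm's flat top it would be 232 mm.
- hook_top (a point): Point on the arm's flat top between nose and groove, at x = -100, z = 210 mm of the stand; axes as the stand's, does not move with the arm. Arm 8 mm wide (y), underside 16 mm below the top. Its outer end, with a nose 6 mm long and 5 mm high, lies 15 to 51 mm beyond this point (-x). The arm is springy in z only: it sinks 1.4 mm per newton; in x and y it is rigid.
- groove_range (a point): Middle of the stretch where the groove may lie (x = -67 mm of the stand, on the top line). The groove crosses the arm's top, 14 mm long (x), 9 mm deep, upright walls. The arm telescopes and was clamped anywhere: the groove's centre is up to 18 mm either side of this point and must be felt for; the arm's outer end is always 66 mm beyond the groove's centre.

How it is judged:
By the outcome, as a careful person would: the job done as asked, in the order asked, and still so for the second after the job is handed in, with the robot touching nothing.
It also fails if it takes over 53 s, if anything falls off the work surface, if the arm or the gripper's body presses on something with over 40 N, if the wrist force passes 120 N, or if a joint passes its speed limit or range.

### The arm

A 6-joint arm with a two-finger parallel gripper is mounted at the origin on a cart in front of the work surface, level with it; the furniture and walls round the work are solid. World frame = base frame: x ahead of the robot, y to its left, z up, the work surface at z = 0. Lengths are in m, angles in rad, forces in N, time in s.
With the tool pointing down it reaches from about 0.275 to 1 m from the base axis. Payload 8.4 kg.
Tool frame: the origin (TCP) lies between the finger pads; the fingertips stand tip_reach ahead of it and the grasp point (between the pads) lies 5 mm behind it (tip_reach is the distance from the TCP to the fingertips, in m); z points along the fingers, y is the line along which they close (so a half turn about z gives the same grasp; the last joint's range is limited). The gripper opens to 85 mm and grips with 20 to 120 N. Pads are 22 mm wide; open, the fingers measure 114 mm over their backs; the gripper's body (76 mm by 85 mm) begins 54 mm behind the grasp point. The pads swing forward as they close: fully open they stand 13 mm farther back than shut.
Start: joints at [1.112, 0.353, 1.633, -0, 1.155, -0.002], TCP at [0.276, 0.561, 0.245] pointing down, gripper open.
Joint ranges: [-2.63, 2.63], [-0.92, 2.1], [0.06, 2.66], [-1.3, 4.44], [0, 2.69], [-3.02, 3.02]. Speed limits (rad/s): [2.22, 2.22, 2.79, 3.14, 3.14, 3.14].

### API

Orientations are given as [roll, pitch, yaw] about the fixed x, y, z axes, in that order (R = Rz(yaw) Ry(pitch) Rx(roll)).
In Python, from workcell import state, grab_frame, close_job, silhouettes, tip_reach gives the robot as it stands. The module is installed in compiled form; this text tells all that it offers.
- The arm moves only by the tool arm_command, never from a script. Its argument "steps" is a list of rows, each an object with "dp": the shift along the tool's x, y, z in units of 40 mm (1.0 is 40 mm), a list of three; "turn": the turn, a rotation vector about the tool's x, y, z in degrees, a list of three; "hand": the closure in counts, from 0 (fully open) to 255 (shut). A call has 1 to 8 rows; each row is the pose to reach, as a shift and turn from the pose commanded when the call began, along the tool's axes at that moment; what a row does not reach only later rows make up. A row lasts 1/12 s, in which the tool goes at most 41.7 mm and 7.16 degrees, less where a joint would pass 70% of its speed; a pose out of reach is approached as far as the arm can. A call with a gripper value outside its range is refused whole. The fingers move at their own pace and stop on an object; the grip force is fixed at half the most. Time passes only in rows, so rows that repeat a pose let the fingers close. It gives the time, the measured TCP pose, the force, the opening and the grip force at its end, in the units of the state.
- state(): the state, without advancing time (a new reading comes with each control period).
- grab_frame(name): name is "scene" or "top" or "wrist"; returns a dict with "frame" (384x512x3 uint8, red, green, blue), "fovy" (degrees; the focal length in pixels is half the picture's height over the tangent of half this angle, whatever the lens; pixels are square), "cx", "cy" (the principal point, pixels), "world_to_cam" (4x4, takes a point from world to camera coordinates). Camera axes: x right, y down, z forward; pixel columns grow to the right and rows downward; lengths in m; the calibration is good to about 2 mm. A picture is of the moment at which its call begins. There is no depth.
- close_job(): hands the job in; it is judged then, once.
Trained networks look in a picture, given as the dict that the camera call returned (one of the last four; its "shot" number tells which), for a name from the list of things; names that differ only in an ending like _2 or _b are one class to them, and where a whole thing is asked for, a point or a joint stands for the part that bears it (a point fixed in the world has none). Each returns a list of dicts, best first, with "score" (0 to 1); they miss things now and then, are a little off and sometimes report something else, mostly with a low value. They report only what shows in the picture. A call takes as long as a camera call.
- silhouettes(picture, query): "region" (384x512 bool, what is visible of it) and "rect" ([left, top, right, bottom] in pixels, round what is visible of it).
The state is a dict: "clock": time; "joints": joint angles; "joint_vel": joint speeds; "tau": joint torques, N m; "eef_pos": TCP position; "ee_rot": TCP orientation; "force": force on the tool from outside, world axes, zero at the start; "torque": the same for the moment, N m; "opening": finger opening in m; "grip_force": force on a finger pad.
Only numpy, scipy, OpenCV 4.12 (cv2) and the standard library are available. Lean on these libraries where they do the work, as an engineer would, in place of code of your own. Each camera call takes 0.05 s, during which the arm holds its last target. There are 200 camera calls.

## Working session

There is one attempt and no reset: what is moved stays moved. The work goes in short steps, Python scripts to look and compute and a tool call to move; the robot and the scene stay as the last step left them, time stands still between calls to the robot, and variables do not carry over. Pictures are saved under pics/ and viewed, at most 12 in all, crops included, and the job is handed in when it is done.

Besides the shell and the picture viewer there is one more tool, called after "Emit:" by a JSON object that holds its "name" and its "arguments", one argument or row to a line. arm_command: Moves the arm, as the interface text tells. Its arguments: {"type":"object","properties":{"steps":{"type":"array"}},"required":["steps"]}

```bash
mkdir -p pics; cat > h.py <<'E'
import numpy as np, cv2
from workcell import *
def K(p):
    f=192/np.tan(np.radians(p['fovy'])/2); return np.array([[f,0,p['cx']],[0,f,p['cy']],[0,0,1]])
def proj(p,X):
    X=np.atleast_2d(X); c=X@p['world_to_cam'][:3,:3].T+p['world_to_cam'][:3,3]; u=c@K(p).T; return u[:,:2]/u[:,2:]
def ray(p,uv):
    W=p['world_to_cam'];R=W[:3,:3]; o=-R.T@W[:3,3]; d=R.T@np.linalg.inv(K(p))@np.array([uv[0],uv[1],1.]); return o,d/np.linalg.norm(d)
def onz(p,uv,z):
    o,d=ray(p,uv); return o+d*(z-o[2])/d[2]
def save(p,n,crop=None,s=1):
    im=p['frame'][...,::-1]
    if crop: im=im[crop[1]:crop[3],crop[0]:crop[2]]
    cv2.imwrite('pics/'+n,cv2.resize(im,None,fx=s,fy=s,interpolation=cv2.INTER_CUBIC))
E
python3 - <<'E'
from h import *
np.set_printoptions(precision=4,suppress=True)
print(state(),tip_reach)
ims=[]
for n in('scene','top'):
    p=grab_frame(n); np.savez('p_%s.npz'%n,**{k:v for k,v in p.items()})
    print(n,p['fovy'],ray(p,(p['cx'],p['cy'])))
    im=p['frame'][...,::-1].copy()
    for q in('dial_plate','holder','hook_stand'):
        for d in silhouettes(p,q)[:2]:
            print(q,d['score'],d['rect'],d['region'].sum()); np.save('m_%s_%s'%(n,q),d['region']) if d is not None and d['score']>.5 else 0
    ims.append(im)
cv2.imwrite('pics/a.png',cv2.resize(np.vstack(ims),None,fx=.78,fy=.78)); 
cv2.imwrite('pics/b.png',cv2.resize(ims[0],None,fx=1.5,fy=1.5)); cv2.imwrite('pics/c.png',cv2.resize(ims[1],None,fx=1.5,fy=1.5))
E
```

```text
{'clock': 0.0, 'joints': array([ 1.1116,  0.3537,  1.6341, -0.    ,  1.1552, -0.0024]), 'joint_vel': array([ 0.0001,  0.0025,  0.0004,  0.0006, -0.0004,  0.0005]), 'tau': array([ -0.0015, -60.5259, -34.2058,   0.    ,   0.0094,  -0.    ]), 'eef_pos': array([0.2755, 0.5605, 0.2446]), 'ee_rot': array([-3.1402,  0.    ,  2.6848]), 'force': array([-0.3458,  0.3541,  0.5606]), 'torque': array([-0.018 ,  0.0126,  0.0154]), 'grip_force': 0.0, 'opening': 0.08581491578849536} 0.014
scene 55.469516401899455 (array([ 0.178 , -0.5588,  0.7238]), array([ 0.3854,  0.6746, -0.6295]))
dial_plate 0.66 [176.6, 152.8, 198.4, 194.4] 554
holder 0.79 [171.9, 189.6, 207.6, 206.3] 503
hook_stand 0.72 [252.2, 195.4, 326.2, 277.5] 1714
top 56.962747759691844 (array([0.4609, 0.0349, 0.9713]), array([ 0.0998,  0.0463, -0.9939]))
dial_plate 0.76 [157.4, 220.9, 186.4, 240.9] 343
holder 0.67 [165.6, 209.3, 198.4, 244.6] 538
hook_stand 0.93 [301.5, 141.0, 333.6, 215.8] 1140
```

View pics/b.png

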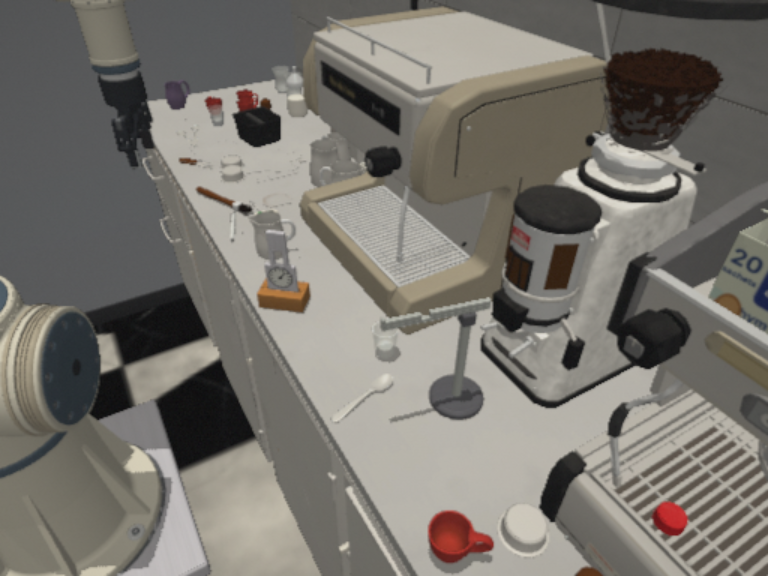

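View pics/c.png

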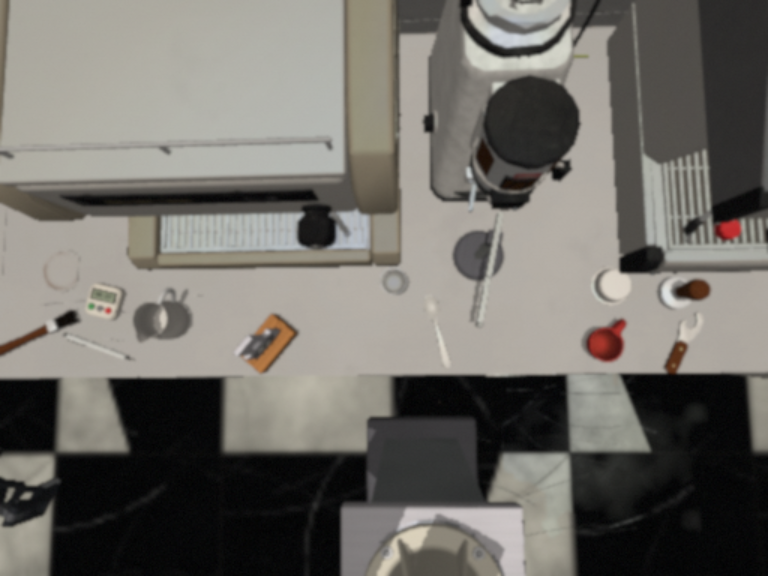

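```bash
cat > fit.py <<'E'
from h import *
from scipy.optimize import minimize
def box(x0,x1,y0,y1,z0,z1): return np.array([[a,b,c] for a in(x0,x1) for b in(y0,y1) for c in(z0,z1)])/1e3
def cyl(r,z0,z1,x=0):
    t=np.linspace(0,2*np.pi,24,endpoint=False); return np.array([[x+r*np.cos(a),r*np.sin(a),z] for a in t for z in(z0,z1)])/1e3
PL=[box(-5,5,-31,31,0,84),box(-5,5,-18,-9,84,160),box(-5,5,9,18,84,160),box(-5,5,-18,18,118,160)]
HO=[box(-28,28,-47,47,0,36)]
def stand(e): # e groove offset mm (+ = toward post)
    g=-67+e; return [cyl(46,0,8),cyl(8,0,195),box(-11,11,-11,11,170,196),box(g-66,g+70,-4,4,194,210),box(g-66,g-60,-4,4,194,215)]
def T(parts,x,y,yaw,z=0):
    c,s=np.cos(yaw),np.sin(yaw);R=np.array([[c,-s,0],[s,c,0],[0,0,1]]); return [q@R.T+[x,y,z] for q in parts]
S=4
def render(p,parts):
    m=np.zeros((384*S,512*S),np.uint8)
    for q in parts:
        u=proj(p,q); cv2.fillConvexPoly(m,cv2.convexHull(np.round(((u+.5)*S-.5)*16).astype(np.int32)),1,shift=4)
    return cv2.resize(m.astype(np.float32),None,fx=1/S,fy=1/S,interpolation=cv2.INTER_AREA)
def iou(a,b): return np.minimum(a,b).sum()/np.maximum(a,b).sum()
def fit(views,model,x0s,step):
    best=None
    f=lambda v:-sum(iou(render(p,model(v)),m.astype(np.float32)) for p,m in views)/len(views)
    for x0 in x0s:
        sim=np.vstack([x0]+[np.array(x0)+np.eye(len(x0))[i]*step[i] for i in range(len(x0))])
        r=minimize(f,x0,method='Nelder-Mead',options=dict(initial_simplex=sim,maxfev=350,xatol=1e-4,fatol=1e-4))
        if best is None or r.fun<best.fun: best=r
    return best
E
cat > f1.py <<'E'
from fit import *
np.set_printoptions(precision=4,suppress=True)
P={n:dict(np.load('p_%s.npz'%n)) for n in('scene','top')}
M=lambda n,q:np.load('m_%s_%s.npy'%(n,q))
c=onz(P['top'],(182,228),.03)[:2]; f=onz(P['top'],(319,170),.0)[:2]; print(c,f)
V=[(P[n],M(n,'holder')|M(n,'dial_plate')) for n in P]
r=fit(V,lambda v:T(HO,*v)+T(PL,*v,z=.01),[[*c,a] for a in np.arange(0,3.1,.4)],[.01,.01,.2]); print(r.x,r.fun)
V=[(P[n],M(n,'hook_stand')) for n in P]
r2=fit(V,lambda v:T(stand(v[3]*1000),*v[:3]),[[*f,a,0] for a in(-.3,.3,0)],[.01,.01,.2,.015]); print(r2.x,r2.fun)
ims=[]
for n,cr in(('scene',(150,130,340,290)),('top',(140,120,345,260))):
    im=P[n]['frame'][...,::-1].copy()
    im=cv2.resize(im,None,fx=2.6,fy=2.6)
    for parts,col in((T(HO,*r.x)+T(PL,*r.x,z=.01),(0,0,255)),(T(stand(r2.x[3]*1000),*r2.x[:3]),(255,0,0))):
        for q in parts: cv2.polylines(im,[cv2.convexHull(np.int32(2.6*proj(P[n],q)))],True,col,1)
    cr=[int(2.6*k) for k in cr]; ims.append(im[cr[1]:cr[3],cr[0]:cr[2]])
w=min(i.shape[1] for i in ims); im=np.vstack([i[:,:w] for i in ims]); cv2.imwrite('pics/d.png',cv2.resize(im,None,fx=.75,fy=.75))
E
python3 f1.py
```

```text
[0.4408 0.2752] [ 0.5944 -0.0964]
[0.4392 0.2856 0.8521] -0.9134185314178467
[ 0.5934 -0.0944 -0.2173  0.0287] -0.8771803975105286
```

View pics/d.png

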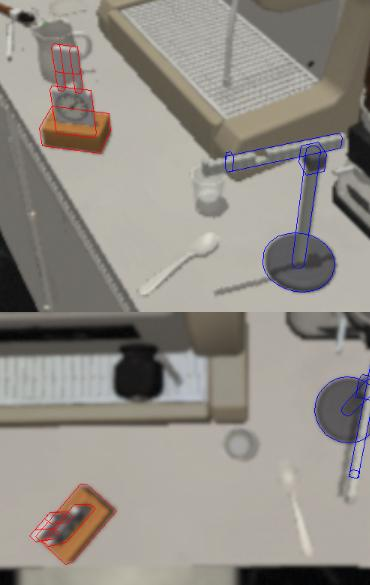

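```bash
cat >> h.py <<'E'
from scipy.spatial.transform import Rotation as Ro
def rel(pos,yaw,st=None):
    st=st or state(); R=Ro.from_euler('xyz',st['ee_rot']); 
    G=Ro.from_euler('xyz',[np.pi,0,yaw])
    print('dp',np.round(R.inv().apply(np.array(pos)-st['eef_pos'])/.04,3),'turn',np.round((R.inv()*G).as_rotvec(degrees=True),2))
E
sed -i "s/box(g-66,g+70,-4,4,194,210)/box(g-66,32,-4,4,194,210)/" fit.py
sed -i "s/0\] for a in(-.3,.3,0)\]/b] for a in(-.3,-.1) for b in(-.01,.01)]/" f1.py
python3 f1.py; python3 - <<'E'
from h import *
p=grab_frame('wrist'); s=state(); R=Ro.from_euler('xyz',s['ee_rot'])
o,d=ray(p,(p['cx'],p['cy'])); print(p['fovy'],R.inv().apply(o-s['eef_pos']),R.inv().apply(d))
rel([.38,.25,.36],.8521+np.pi)
E
```

```text
[0.4408 0.2752] [ 0.5944 -0.0964]
[0.4392 0.2856 0.8521] -0.9134185314178467
[ 0.5935 -0.0945 -0.2161  0.0015] -0.9133040308952332
64.80632026069046 [ 0.06812735  0.00049031 -0.12790085] [-0.27131209 -0.00107833  0.96249083]
dp [-5.77  -5.825 -2.869] turn [-1.000e-02 -1.000e-02 -7.499e+01]
```

View pics/d.png

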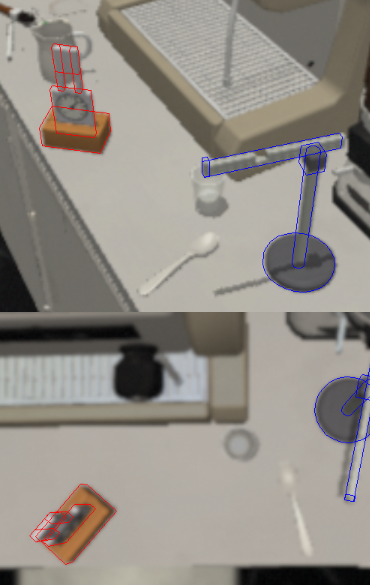

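Emit:
{"name": "arm_command", "arguments": {
  "steps": [
    {"dp":[-0.6,-0.6,-1.0],"turn":[0,0,-7]},
    {"dp":[-1.2,-1.2,-2.0],"turn":[0,0,-14]},
    {"dp":[-1.9,-1.9,-2.87],"turn":[0,0,-21]},
    {"dp":[-2.6,-2.5,-2.87],"turn":[0,0,-28]},
    {"dp":[-3.2,-3.1,-2.87],"turn":[0,0,-35]},
    {"dp":[-3.8,-3.7,-2.87],"turn":[0,0,-42]},
    {"dp":[-4.4,-4.3,-2.87],"turn":[0,0,-49]},
    {"dp":[-5.0,-4.6,-2.87],"turn":[0,0,-56]}
  ]
}}

```text
invalid input
```

```bash
python3 -c "
from h import *
rel([.4392,.2856,.35],.8521+np.pi)"
```

```text
dp [-6.706 -4.373 -2.619] turn [-1.000e-02 -1.000e-02 -7.499e+01]
```

Emit:
{"name": "arm_command", "arguments": {
  "steps": [
    {"dp":[-0.6,-0.4,-0.7],"turn":[0,0,-7],"hand":0},
    {"dp":[-1.3,-0.8,-1.4],"turn":[0,0,-14],"hand":0},
    {"dp":[-2.0,-1.3,-2.0],"turn":[0,0,-21],"hand":0},
    {"dp":[-2.7,-1.8,-2.6],"turn":[0,0,-28],"hand":0},
    {"dp":[-3.5,-2.3,-2.6],"turn":[0,0,-35],"hand":0},
    {"dp":[-4.3,-2.8,-2.6],"turn":[0,0,-42],"hand":0},
    {"dp":[-5.1,-3.3,-2.6],"turn":[0,0,-49],"hand":0},
    {"dp":[-5.9,-3.8,-2.6],"turn":[0,0,-56],"hand":0}
  ]
}}

```text
clock: 1.12
eef_pos: [0.4193, 0.3219, 0.3497]
ee_rot: [3.141, 0.001, -2.636]
force: [1.4, 0.7, -0.4]
opening: 0.0855
grip_force: 0.0
```

```bash
python3 -c "
from h import *
rel([.4392,.2856,.35],.8521+np.pi)"
```

```text
dp [ 0.003 -1.035 -0.007] turn [ -0.     0.05 -19.87]
```

Emit:
{"name": "arm_command", "arguments": {
  "steps": [
    {"dp":[0,-0.5,0],"turn":[0,0,-7],"hand":0},
    {"dp":[0,-1.03,0],"turn":[0,0,-14],"hand":0},
    {"dp":[0,-1.03,0],"turn":[0,0,-19.9],"hand":0},
    {"dp":[0,-1.03,0],"turn":[0,0,-19.9],"hand":0},
    {"dp":[0,-1.03,0],"turn":[0,0,-19.9],"hand":0}
  ]
}}

```text
clock: 1.53
eef_pos: [0.4385, 0.2872, 0.3494]
ee_rot: [3.141, 0.0, -2.299]
force: [-0.3, 0.2, 0.0]
opening: 0.0858
grip_force: 0.0
```

```bash
cat > f2.py <<'E'
from fit import *
np.set_printoptions(precision=4,suppress=True)
p=grab_frame('wrist'); V=[]
h=[d for d in silhouettes(p,'holder')][0]; d=silhouettes(p,'dial_plate')[0]; print(h['score'],h['rect'],d['score'],d['rect'])
from scipy.optimize import minimize
V=[(p,h['region']|d['region']),(p,d['region'])]
x0=[.4392,.2856,.8521]
f=lambda v:-iou(render(p,T(HO,*v)+T(PL,*v,z=.01)),V[0][1].astype(np.float32))-iou(render(p,T(PL,*v,z=.01)),V[1][1].astype(np.float32))
r=minimize(f,x0,method='Nelder-Mead',options=dict(initial_simplex=np.array([x0]*4)+np.vstack([np.zeros(3),np.diag([.008,.008,.1])]),xatol=1e-4,fatol=1e-4))
print(r.x,r.fun)
im=p['frame'][...,::-1].copy()
for q in T(HO,*r.x)+T(PL,*r.x,z=.01): cv2.polylines(im,[cv2.convexHull(np.int32(proj(p,q)))],True,(0,0,255),1)
cv2.imwrite('pics/e.png',cv2.resize(im,None,fx=1.4,fy=1.4))
c,s=np.cos(r.x[2]),np.sin(r.x[2])
rel([r.x[0],r.x[1],.147],r.x[2]+np.pi)
E
python3 f2.py
```

```text
0.72 [222.3, 131.4, 287.1, 167.9] 0.6 [229.9, 146.3, 282.0, 174.8]
[0.44   0.2879 0.8602] -1.8709118366241455
dp [-0.034 -0.034  5.057] turn [ 0.01 -0.   -0.89]
```

View pics/e.png

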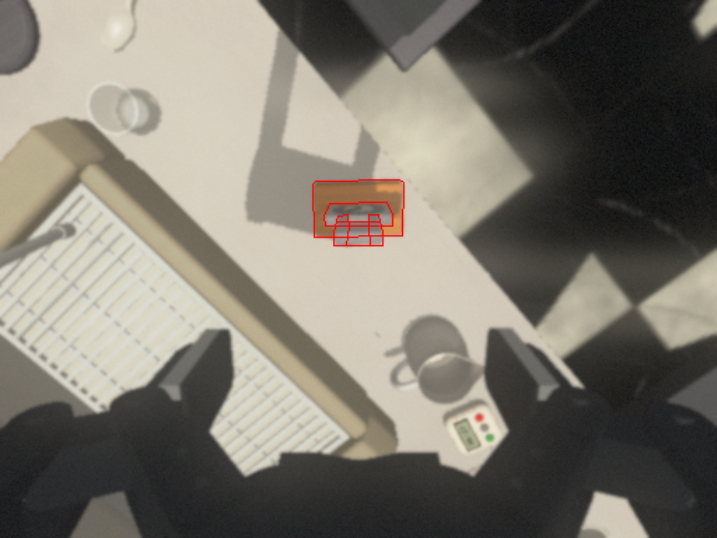

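Emit:
{"name": "arm_command", "arguments": {
  "steps": [
    {"dp":[-0.03,-0.03,0.8],"turn":[0,0,-0.9],"hand":0},
    {"dp":[-0.03,-0.03,1.7],"turn":[0,0,-0.9],"hand":0},
    {"dp":[-0.03,-0.03,2.6],"turn":[0,0,-0.9],"hand":0},
    {"dp":[-0.03,-0.03,3.4],"turn":[0,0,-0.9],"hand":0},
    {"dp":[-0.03,-0.03,4.2],"turn":[0,0,-0.9],"hand":0},
    {"dp":[-0.03,-0.03,4.8],"turn":[0,0,-0.9],"hand":0},
    {"dp":[-0.03,-0.03,5.06],"turn":[0,0,-0.9],"hand":0},
    {"dp":[-0.03,-0.03,5.06],"turn":[0,0,-0.9],"hand":0}
  ]
}}

```text
clock: 2.35
eef_pos: [0.4386, 0.2871, 0.1447]
ee_rot: [3.14, -0.004, -2.28]
force: [-0.3, 0.1, 0.2]
opening: 0.0854
grip_force: 0.0
```

```bash
python3 - <<'E'
from h import *
p=grab_frame('wrist'); s=state(); print(s['eef_pos'],s['ee_rot'],s['force'])
save(p,'g.png',(130,90,380,384),2)
E
```

```text
[0.43965096 0.28762042 0.14646974] [ 3.14107290e+00 -1.71423346e-03 -2.27944108e+00] [-0.33054611  0.51748461 -0.84979913]
```

View pics/g.png

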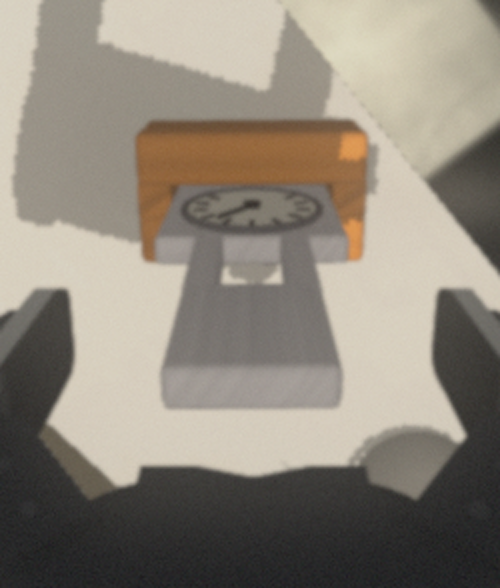

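The tab (crop 165–340, 285–405) sits centred between the open fingers, with the dial on the camera's side. I'm closing on it.

Emit:
{"name": "arm_command", "arguments": {
  "steps": [
    {"dp":[0,0,0],"turn":[0,0,0],"hand":255},
    {"dp":[0,0,0],"turn":[0,0,0],"hand":255},
    {"dp":[0,0,0],"turn":[0,0,0],"hand":255},
    {"dp":[0,0,0],"turn":[0,0,0],"hand":255},
    {"dp":[0,0,0],"turn":[0,0,0],"hand":255},
    {"dp":[0,0,0],"turn":[0,0,0],"hand":255},
    {"dp":[0,0,0],"turn":[0,0,0],"hand":255},
    {"dp":[0,0,0],"turn":[0,0,0],"hand":255}
  ]
}}

```text
clock: 3.07
eef_pos: [0.4407, 0.2879, 0.1482]
ee_rot: [-3.141, 0.002, -2.28]
force: [-1.3, 0.8, 5.9]
opening: 0.0352
grip_force: 59.2
```

Emit:
{"name": "arm_command", "arguments": {
  "steps": [
    {"dp":[0,0,-0.2],"turn":[0,0,0],"hand":255},
    {"dp":[0,0,-0.6],"turn":[0,0,0],"hand":255},
    {"dp":[0,0,-1.1],"turn":[0,0,0],"hand":255},
    {"dp":[0,0,-1.7],"turn":[0,0,0],"hand":255},
    {"dp":[0,0,-2.4],"turn":[0,0,0],"hand":255},
    {"dp":[0,0,-3.0],"turn":[0,0,0],"hand":255},
    {"dp":[0,0,-3.4],"turn":[0,0,0],"hand":255},
    {"dp":[0,0,-3.4],"turn":[0,0,0],"hand":255}
  ]
}}

```text
clock: 3.73
eef_pos: [0.4416, 0.2883, 0.2872]
ee_rot: [-3.14, 0.006, -2.279]
force: [1.0, -0.2, -1.4]
opening: 0.0351
grip_force: 60.2
```

```bash
python3 - <<'E'
from h import *
s=state(); print(s['force'],s['eef_pos'])
w=-.2161; c=np.array([np.cos(w),np.sin(w)]); o=np.array([.5935,-.0945])
for x in(-.16,-.115): print(x,o+c*x)
rel([*(o+c*-.175),.285],w+np.pi)
E
```

```text
[ 0.99284356 -0.19155055 -1.3974712 ] [0.44158527 0.28827749 0.2872044 ]
-0.16 [ 0.43722142 -0.06019248]
-0.115 [ 0.48117477 -0.06984147]
dp [ 6.863 -5.256  0.023] turn [ 0.09  0.37 61.78]
```

Emit:
{"name": "arm_command", "arguments": {
  "steps": [
    {"dp":[0.4,-0.3,0],"turn":[0,0,4],"hand":255},
    {"dp":[1.0,-0.8,0],"turn":[0,0,10],"hand":255},
    {"dp":[1.7,-1.3,0],"turn":[0,0,16],"hand":255},
    {"dp":[2.4,-1.8,0],"turn":[0,0,22],"hand":255},
    {"dp":[3.1,-2.4,0],"turn":[0,0,28],"hand":255},
    {"dp":[3.8,-2.9,0],"turn":[0,0,34],"hand":255},
    {"dp":[4.5,-3.4,0],"turn":[0,0,40],"hand":255},
    {"dp":[5.1,-3.9,0],"turn":[0,0,46],"hand":255}
  ]
}}

```text
clock: 4.4
eef_pos: [0.4244, 0.0291, 0.2822]
ee_rot: [-3.141, -0.001, -3.087]
force: [0.1, 0.4, -2.6]
opening: 0.0352
grip_force: 60.3
```

```bash
python3 - <<'E'
from h import *
w=-.2161; c=np.array([np.cos(w),np.sin(w)]); o=np.array([.5935,-.0945])
rel([*(o+c*-.175),.2415],w+np.pi)
E
```

```text
dp [ 0.16  -2.147  1.018] turn [-0.03 -0.07 15.49]
```

Emit:
{"name": "arm_command", "arguments": {
  "steps": [
    {"dp":[0.05,-0.7,0.3],"turn":[0,0,6],"hand":255},
    {"dp":[0.1,-1.3,0.6],"turn":[0,0,12],"hand":255},
    {"dp":[0.15,-1.8,0.9],"turn":[0,0,15.5],"hand":255},
    {"dp":[0.16,-2.15,1.02],"turn":[0,0,15.5],"hand":255},
    {"dp":[0.16,-2.15,1.02],"turn":[0,0,15.5],"hand":255},
    {"dp":[0.16,-2.15,1.02],"turn":[0,0,15.5],"hand":255},
    {"dp":[0.16,-2.15,1.02],"turn":[0,0,15.5],"hand":255}
  ]
}}

```text
clock: 4.98
eef_pos: [0.4244, -0.0548, 0.242]
ee_rot: [3.141, -0.0, 2.93]
force: [0.7, -0.2, -1.3]
opening: 0.0354
grip_force: 60.4
```

```bash
cat > f3.py <<'E'
from fit import *
import sys
np.set_printoptions(precision=4,suppress=True)
st=(.5935,-.0945,-.2161); EX=-4. if len(sys.argv)<3 else float(sys.argv[2])
s=state(); print(s['clock'],s['eef_pos'],s['ee_rot'],s['force'])
w=st[2];c=np.array([np.cos(w),np.sin(w)]);n=np.array([-c[1],c[0]]);dd=s['eef_pos'][:2]-st[:2]
print('stand frame tcp x,y mm',dd@c*1e3,dd@n*1e3)
rel([*(np.array(st[:2])+c*-.175),.2415],w+np.pi)
ims=[]
for nm in('scene','wrist','top'):
    p=grab_frame(nm); k=3; im=cv2.resize(p['frame'][...,::-1].copy(),None,fx=k,fy=k,interpolation=cv2.INTER_CUBIC)
    pl=T(PL,s['eef_pos'][0],s['eef_pos'][1],s['ee_rot'][2]+np.pi,z=s['eef_pos'][2]+.0038-.142)
    for parts,col in((pl,(0,0,255)),(T(stand(1.5),*st),(255,0,0))):
        for q in parts: cv2.polylines(im,[cv2.convexHull(np.int32(k*(proj(p,q)+.5)))],True,col,1)
    cen=proj(p,[*s['eef_pos'][:2]+(c*.03 if nm!='wrist' else 0),s['eef_pos'][2]-(.05 if nm!='top' else 0)])[0]*k; h=(130 if nm!='wrist' else 260)
    x0,y0=[int(max(0,v-h)) for v in cen]; cr=im[y0:y0+2*h,x0:x0+2*h]
    ims.append(cv2.resize(cr,(260,260) if 0 else (390,390)))
cv2.imwrite('pics/'+sys.argv[1],cv2.resize(np.hstack(ims),None,fx=.68,fy=.68))
E
python3 f3.py k.png
```

```text
4.9833 [ 0.4244 -0.0548  0.242 ] [ 3.1413 -0.0003  2.9304] [ 0.7485 -0.2344 -1.3414]
stand frame tcp x,y mm -173.62799729844633 2.4937069955436857
dp [ 0.035 -0.062  0.014] turn [ 0.02 -0.02  0.28]
```

View pics/k.png

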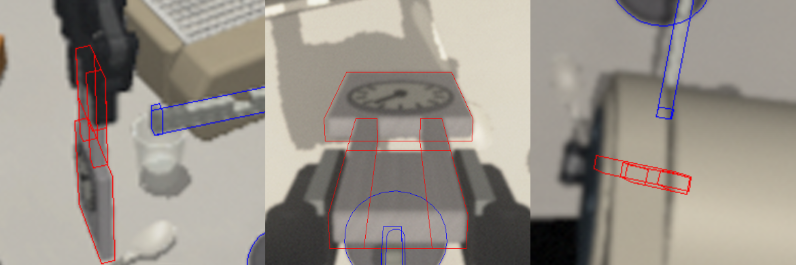

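The overlays match: plate and arm are aligned, the eye is level with the arm end, and the arm ends near stand x≈‑131 mm. Next I'm threading the eye over the nose.

Emit:
{"name": "arm_command", "arguments": {
  "steps": [
    {"dp":[0,-0.06,0],"turn":[0,0,0.3],"hand":255},
    {"dp":[-0.3,-0.06,0],"turn":[0,0,0.3],"hand":255},
    {"dp":[-0.6,-0.06,0],"turn":[0,0,0.3],"hand":255},
    {"dp":[-0.9,-0.06,0],"turn":[0,0,0.3],"hand":255},
    {"dp":[-1.2,-0.06,0],"turn":[0,0,0.3],"hand":255},
    {"dp":[-1.47,-0.06,0],"turn":[0,0,0.3],"hand":255},
    {"dp":[-1.47,-0.06,0],"turn":[0,0,0.3],"hand":255},
    {"dp":[-1.47,-0.06,0],"turn":[0,0,0.3],"hand":255}
  ]
}}

```text
clock: 5.8
eef_pos: [0.482, -0.07, 0.2417]
ee_rot: [-3.142, -0.001, 2.925]
force: [-1.0, 0.2, -1.0]
opening: 0.035
grip_force: 60.5
```

```bash
python3 f3.py l.png
```

```text
5.8 [ 0.482  -0.07    0.2417] [-3.1415 -0.001   2.9251] [-1.0243  0.2438 -1.0068]
stand frame tcp x,y mm -114.19071300925688 -0.03179939846046375
dp [1.52  0.    0.006] turn [-0.   -0.06 -0.02]
```

View pics/l.png

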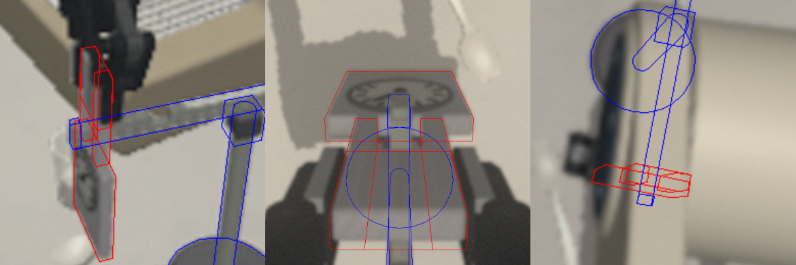

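```bash
python3 - <<'E'
from h import *
s=state(); ims=[]
for nm,h,dz in(('wrist',60,.06),('scene',35,.03)):
    p=grab_frame(nm); c=proj(p,[*s['eef_pos'][:2],s['eef_pos'][2]-dz])[0].astype(int)
    ims.append(cv2.resize(p['frame'][max(0,c[1]-h):c[1]+h,c[0]-h:c[0]+h,::-1],(390,390),interpolation=cv2.INTER_CUBIC)); print(s['force'],state()['force'])
cv2.imwrite('pics/m.png',np.hstack(ims))
E
```

```text
[-0.40882535 -0.5654204  -1.72703883] [ 0.82115713 -0.08676368 -1.2156507 ]
[-0.40882535 -0.5654204  -1.72703883] [-0.60712784 -0.86181421 -1.82175905]
```

View pics/m.png

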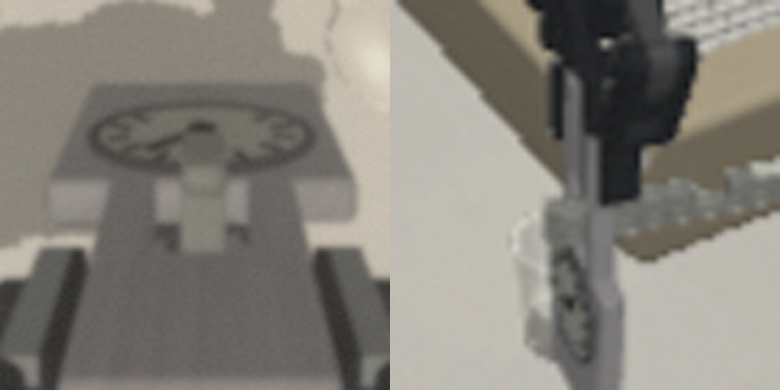

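The left crop shows the nose coming through the eye at about (203,190), centred. Now I'm lowering it gently.

Emit:
{"name": "arm_command", "arguments": {
  "steps": [
    {"dp":[0,0,0.1],"turn":[0,0,0],"hand":255},
    {"dp":[0,0,0.2],"turn":[0,0,0],"hand":255},
    {"dp":[0,0,0.28],"turn":[0,0,0],"hand":255},
    {"dp":[0,0,0.32],"turn":[0,0,0],"hand":255},
    {"dp":[0,0,0.35],"turn":[0,0,0],"hand":255},
    {"dp":[0,0,0.35],"turn":[0,0,0],"hand":255},
    {"dp":[0,0,0.35],"turn":[0,0,0],"hand":255}
  ]
}}

```text
clock: 6.63
eef_pos: [0.4815, -0.0699, 0.2281]
ee_rot: [-3.142, -0.0, 2.925]
force: [-0.7, 1.3, -0.3]
opening: 0.035
grip_force: 60.5
```

```bash
cat > rd.py <<'E'
from h import *
np.set_printoptions(precision=4,suppress=True)
F=[]
for i in range(5): grab_frame('scene'); s=state(); F.append(np.r_[s['force'],s['eef_pos'],s['torque']])
F=np.mean(F,0); w=-.2161;c=np.array([np.cos(w),np.sin(w)]);n=np.array([-c[1],c[0]]);d=F[3:5]-[.5935,-.0945]
print(s['clock'],'Fstand x,y,z',F[:2]@c,F[:2]@n,F[2],'pos mm',d@c*1e3,d@n*1e3,F[5]*1e3,'rot',s['ee_rot'],F[6:])
E
python3 rd.py
```

```text
6.8833 Fstand x,y,z -0.9421000808068346 -0.3041644890155226 -0.40987738379579397 pos mm -114.55695620973293 0.007786974811757516 228.20667390131848 rot [-3.1416  0.0003  2.9253] [ 0.0024  0.1268 -0.009 ]
```

Emit:
{"name": "arm_command", "arguments": {
  "steps": [
    {"dp":[0,0,0.02],"turn":[0,0,0],"hand":255},
    {"dp":[0,0,0.04],"turn":[0,0,0],"hand":255},
    {"dp":[0,0,0.04],"turn":[0,0,0],"hand":255}
  ]
}}

```text
clock: 7.13
eef_pos: [0.4817, -0.0699, 0.2265]
ee_rot: [-3.142, 0.0, 2.925]
force: [0.1, -0.2, 0.7]
opening: 0.0353
grip_force: 60.5
```

```bash
python3 rd.py
```

```text
7.3833 Fstand x,y,z -0.11943180476779933 0.13854573530321082 1.1223559067881181 pos mm -114.49807506000623 0.027532770628854755 226.56360845942967 rot [3.1415 0.0003 2.9253] [0.0096 0.0706 0.0154]
```

Contact is about 2.5 N. Now I'm sliding toward the post.

Emit:
{"name": "arm_command", "arguments": {
  "steps": [
    {"dp":[-0.07,0,0],"turn":[0,0,0],"hand":255},
    {"dp":[-0.14,0,0],"turn":[0,0,0],"hand":255},
    {"dp":[-0.21,0,0],"turn":[0,0,0],"hand":255},
    {"dp":[-0.28,0,0],"turn":[0,0,0],"hand":255},
    {"dp":[-0.35,0,0],"turn":[0,0,0],"hand":255},
    {"dp":[-0.42,0,0],"turn":[0,0,0],"hand":255},
    {"dp":[-0.49,0,0],"turn":[0,0,0],"hand":255},
    {"dp":[-0.55,0,0],"turn":[0,0,0],"hand":255}
  ]
}}

```text
clock: 8.05
eef_pos: [0.5034, -0.0747, 0.2265]
ee_rot: [3.142, -0.0, 2.925]
force: [-1.9, -0.1, 1.2]
opening: 0.035
grip_force: 60.5
```

Emit:
{"name": "arm_command", "arguments": {
  "steps": [
    {"dp":[-0.04,0,0],"turn":[0,0,0],"hand":255},
    {"dp":[-0.08,0,0],"turn":[0,0,0],"hand":255},
    {"dp":[-0.12,0,0],"turn":[0,0,0],"hand":255},
    {"dp":[-0.16,0,0],"turn":[0,0,0],"hand":255},
    {"dp":[-0.2,0,0],"turn":[0,0,0],"hand":255},
    {"dp":[-0.24,0,0],"turn":[0,0,0],"hand":255},
    {"dp":[-0.28,0,0],"turn":[0,0,0],"hand":255},
    {"dp":[-0.3,0,0],"turn":[0,0,0],"hand":255}
  ]
}}

```text
clock: 8.72
eef_pos: [0.515, -0.0772, 0.2265]
ee_rot: [3.142, 0.0, 2.925]
force: [-1.9, 0.1, 2.3]
opening: 0.0347
grip_force: 60.5
```

```bash
python3 rd.py
```

```text
8.9667 Fstand x,y,z -0.023462765776529178 -0.15175167199390183 0.7360382529052028 pos mm -80.3205530778997 0.01700412269384167 226.56081916491928 rot [3.1416 0.0007 2.9253] [-0.0157  0.0155  0.0006]
```

Emit:
{"name": "arm_command", "arguments": {
  "steps": [
    {"dp":[-0.03,0,0],"turn":[0,0,0],"hand":255},
    {"dp":[-0.06,0,0],"turn":[0,0,0],"hand":255},
    {"dp":[-0.09,0,0],"turn":[0,0,0],"hand":255},
    {"dp":[-0.12,0,0],"turn":[0,0,0],"hand":255},
    {"dp":[-0.15,0,0],"turn":[0,0,0],"hand":255},
    {"dp":[-0.18,0,0],"turn":[0,0,0],"hand":255}
  ]
}}

```text
clock: 9.47
eef_pos: [0.5219, -0.0788, 0.2264]
ee_rot: [-3.142, -0.0, 2.925]
force: [-1.9, 0.1, 0.9]
opening: 0.0352
grip_force: 60.5
```

Emit:
{"name": "arm_command", "arguments": {
  "steps": [
    {"dp":[-0.02,0,0],"turn":[0,0,0],"hand":255},
    {"dp":[-0.04,0,0],"turn":[0,0,0],"hand":255},
    {"dp":[-0.06,0,0],"turn":[0,0,0],"hand":255},
    {"dp":[-0.08,0,0],"turn":[0,0,0],"hand":255}
  ]
}}

```text
clock: 9.8
eef_pos: [0.525, -0.0795, 0.2265]
ee_rot: [-3.142, -0.0, 2.925]
force: [-1.0, 0.6, 1.3]
opening: 0.0353
grip_force: 60.5
```

```bash
python3 rd.py
```

```text
10.05 Fstand x,y,z -0.7111689901296541 -0.1971739666235333 0.9053171539916638 pos mm -70.04694300647189 0.006743808893391037 226.51501474384358 rot [3.1416 0.0003 2.9253] [ 0.0309  0.1545 -0.0154]
```

Emit:
{"name": "arm_command", "arguments": {
  "steps": [
    {"dp":[-0.02,0,0],"turn":[0,0,0],"hand":255},
    {"dp":[-0.04,0,0],"turn":[0,0,0],"hand":255},
    {"dp":[-0.06,0,0],"turn":[0,0,0],"hand":255}
  ]
}}

```text
clock: 10.3
eef_pos: [0.5274, -0.08, 0.2265]
ee_rot: [3.142, 0.0, 2.925]
force: [-0.2, -0.1, -1.3]
opening: 0.0349
grip_force: 60.5
```

```bash
python3 rd.py
```

```text
10.55 Fstand x,y,z 0.050162913744336804 0.04249522162931172 -1.6822207080334644 pos mm -67.66576344295011 0.008378916025893891 226.3471244849849 rot [-3.1416 -0.0001  2.9254] [ 0.0098 -0.0005 -0.0091]
```

The groove is found: contact force vanished at x≈‑67.7. Now I'm centring slightly and lowering.

Emit:
{"name": "arm_command", "arguments": {
  "steps": [
    {"dp":[-0.02,0,0.03],"turn":[0,0,0],"hand":255},
    {"dp":[-0.02,0,0.06],"turn":[0,0,0],"hand":255},
    {"dp":[-0.02,0,0.09],"turn":[0,0,0],"hand":255},
    {"dp":[-0.02,0,0.12],"turn":[0,0,0],"hand":255},
    {"dp":[-0.02,0,0.12],"turn":[0,0,0],"hand":255}
  ]
}}

```text
clock: 10.97
eef_pos: [0.5279, -0.0801, 0.2213]
ee_rot: [-3.142, -0.001, 2.925]
force: [-0.5, -0.7, -1.2]
opening: 0.0353
grip_force: 60.5
```

```bash
python3 rd.py
```

```text
11.2167 Fstand x,y,z -0.04168847897103751 0.41961822466389825 -1.5965617620539576 pos mm -67.03465415958446 8.615083570685849e-05 221.6524432808961 rot [-3.1416  0.0001  2.9253] [ 0.0004 -0.0278 -0.002 ]
```

Emit:
{"name": "arm_command", "arguments": {
  "steps": [
    {"dp":[0,0,0.02],"turn":[0,0,0],"hand":255},
    {"dp":[0,0,0.04],"turn":[0,0,0],"hand":255},
    {"dp":[0,0,0.055],"turn":[0,0,0],"hand":255},
    {"dp":[0,0,0.055],"turn":[0,0,0],"hand":255}
  ]
}}

```text
clock: 11.55
eef_pos: [0.5282, -0.0801, 0.2195]
ee_rot: [3.142, 0.0, 2.925]
force: [-0.6, -0.1, -0.5]
opening: 0.0354
grip_force: 60.5
```

```bash
python3 rd.py
```

```text
11.8 Fstand x,y,z 0.9494868796213676 0.4173587107184119 0.09374012250491741 pos mm -66.8990337613084 0.0038475271648295297 219.56872537037634 rot [3.1416 0.0003 2.9253] [-0.011  -0.0675 -0.0044]
```

Seated on the groove floor with about 1.6 N of contact, which is roughly the plate's weight. I'm opening gently.

Emit:
{"name": "arm_command", "arguments": {
  "steps": [
    {"dp":[0,0,0],"turn":[0,0,0],"hand":150},
    {"dp":[0,0,0],"turn":[0,0,0],"hand":145},
    {"dp":[0,0,0],"turn":[0,0,0],"hand":140},
    {"dp":[0,0,0],"turn":[0,0,0],"hand":135},
    {"dp":[0,0,0],"turn":[0,0,0],"hand":125},
    {"dp":[0,0,0],"turn":[0,0,0],"hand":110},
    {"dp":[0,0,0],"turn":[0,0,0],"hand":90},
    {"dp":[0,0,0],"turn":[0,0,0],"hand":90}
  ]
}}

```text
clock: 12.47
eef_pos: [0.5281, -0.0801, 0.2195]
ee_rot: [3.142, 0.0, 2.925]
force: [-1.0, 0.6, 0.0]
opening: 0.0548
grip_force: 0.0
```

```bash
python3 rd.py; python3 f3.py n.png
```

```text
12.7167 Fstand x,y,z -0.0011211163658480492 0.09771498119578303 -0.07891840690877934 pos mm -67.02390240309917 -0.00654986308548657 219.47500248026074 rot [-3.1416 -0.      2.9252] [-0.0074 -0.0043  0.0078]
12.7167 [ 0.528  -0.0802  0.2195] [-3.1416 -0.      2.9252] [ 0.094   0.6517 -0.3074]
stand frame tcp x,y mm -67.02079485198126 -0.02697516700267012
dp [ 2.7   -0.    -0.551] turn [-0.   -0.   -0.01]
```

View pics/n.png

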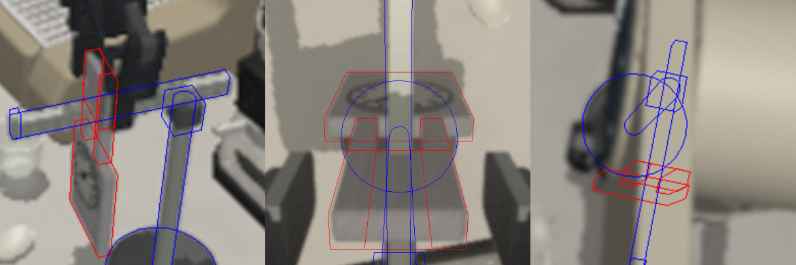

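The plate hangs straight on the arm with the dial outward, and the fingers are clear on both sides. I'm retreating straight up.

Emit:
{"name": "arm_command", "arguments": {
  "steps": [
    {"dp":[0,0,-0.1],"turn":[0,0,0],"hand":90},
    {"dp":[0,0,-0.3],"turn":[0,0,0],"hand":90},
    {"dp":[0,0,-0.6],"turn":[0,0,0],"hand":90},
    {"dp":[0,0,-1.0],"turn":[0,0,0],"hand":90},
    {"dp":[0,0,-1.5],"turn":[0,0,0],"hand":90},
    {"dp":[0,0,-2.0],"turn":[0,0,0],"hand":90},
    {"dp":[0,0,-2.5],"turn":[0,0,0],"hand":90},
    {"dp":[0,0,-2.5],"turn":[0,0,0],"hand":90}
  ]
}}

```text
clock: 13.53
eef_pos: [0.5299, -0.0804, 0.3244]
ee_rot: [3.141, 0.007, 2.925]
force: [0.0, -0.3, 0.5]
opening: 0.0551
grip_force: 0.0
```

Emit:
{"name": "arm_command", "arguments": {
  "steps": [
    {"dp":[0,0,0],"turn":[0,0,0],"hand":90},
    {"dp":[0,0,0],"turn":[0,0,0],"hand":90},
    {"dp":[0,0,0],"turn":[0,0,0],"hand":90},
    {"dp":[0,0,0],"turn":[0,0,0],"hand":90},
    {"dp":[0,0,0],"turn":[0,0,0],"hand":90},
    {"dp":[0,0,0],"turn":[0,0,0],"hand":90},
    {"dp":[0,0,0],"turn":[0,0,0],"hand":90},
    {"dp":[0,0,0],"turn":[0,0,0],"hand":90}
  ]
}}

```text
clock: 14.2
eef_pos: [0.528, -0.0801, 0.3193]
ee_rot: [-3.142, -0.0, 2.925]
force: [0.1, -0.6, 0.5]
opening: 0.0553
grip_force: 0.0
```

```bash
python3 - <<'E'
from fit import *
ims=[]
from h import *
pl=T(PL,.528,-.0802,-.2161,z=.2195+.0038-.142)
for nm,h in(('scene',50),('wrist',95)):
    p=grab_frame(nm); c=proj(p,[.528,-.0802,.18])[0].astype(int); k=390/(2*h)
    x0,y0=max(0,c[0]-h),max(0,c[1]-h)
    im=cv2.resize(p['frame'][y0:y0+2*h,x0:x0+2*h,::-1],None,fx=k,fy=k,interpolation=cv2.INTER_CUBIC)
    for q in pl: cv2.polylines(im,[cv2.convexHull(np.int32(k*(proj(p,q)+.5-[x0,y0])))],True,(0,0,255),1)
    ims.append(im[:380])
m=min(i.shape[0] for i in ims); cv2.imwrite('pics/o.png',np.hstack([i[:m] for i in ims])); s=state(); print(s['clock'],s['force'],s['eef_pos'])
E
```

```text
14.3 [-0.24722406 -0.19317212  0.32595494] [ 0.52803745 -0.08012806  0.3193963 ]
```

View pics/o.png

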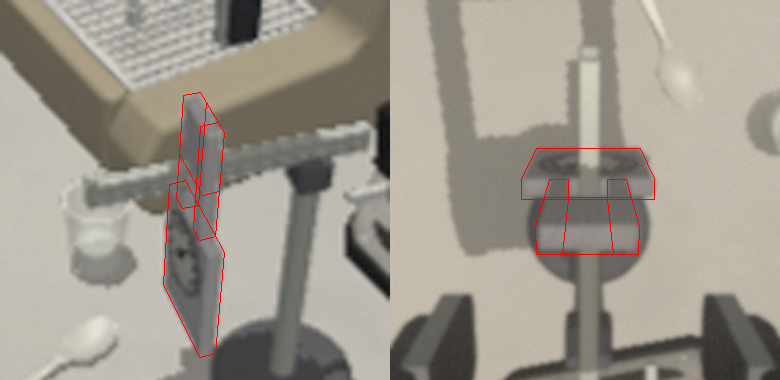

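The plate hangs upright in the groove, dial outward, and the gripper is well clear. Handing in.

```bash
python3 -c "
from workcell import *
print(close_job())"
```

```text
the job is handed in; nothing more can be done
None
```

The dial plate hangs by its eye in the groove with the dial facing outward. It was straight in the last picture, the gripper was clear, contact on the arm measured under about 4 N, and I handed the job in at about 14 s.

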